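Clamp a straightedge to a fretboard, four clicks

TASK

Stand the straightedge on the jig's bed in front of the clamp pad, flush along the fretboard's edge, and let go of it. Then turn the clamp's red-knobbed ratchet lever clockwise exactly four clicks, never going past the fourth, so that the pad presses the straightedge to the fretboard, and finish still holding the knob there at the fourth click. Leave the other things on the bench alone.

Things in the scene. Friction and masses are not known exactly. Their poses are not given: they have to be found in the camera images.
- jig: Clamping jig, fixed (place and yaw vary): plywood bed 270 x 320 x 10; on it a dark fretboard with brass frets, 270 long, 62 wide, its top 22 above the bench; a blue ratchet housing nearer the robot, top 34; an orange clamp pad between. Origin on the bench plane below the fretboard's front edge, 70 right of the edge's middle. +x points across the fretboard, away from the robot, +y along its edge.
- board_edge (a point): Middle of the lower line of the fretboard's front edge, on the bed (10 above the bench). x points into the fretboard, square to the edge; y runs along the edge. The straightedge goes on the -x side, in the slot 36 wide between this edge and the open clamp pad. Pad and jaw stand at most 24 above the bench; the housing (34 high) begins 90 behind the edge.
- straightedge: Loose aluminium straightedge standing on its base: bar 240 long (its x), 16 wide (its y), 14 high, with an upright pale-wood grip on its middle, 70 long, 16 wide, from 14 to 58 above the underside. Origin at the centre of the underside, z up. Either way round will do. About 0.3 kg (varies).
- straightedge_mid (a point): Centre of the straightedge, 29 above its underside, in the wooden grip: pinch it here or a little higher, from above, across its 16 mm width. Laid flush, this point is 8 from the plane of the fretboard's edge and 39 above the bench.
- clamp_pad: Orange pad of the clamp jaw, 60 long, 11 to 23 above the bench, facing the middle of the fretboard's edge. Its origin is the jig's origin when open (not on the pad). Moves 6 mm towards the fretboard per click: it meets a flush straightedge (20 away when open) after a little over three clicks; its spring (0.8 N/mm) then presses it.
- ratchet_lever (a joint): Lever angle, rad: 0 at the start (on a stop), growing clockwise seen from above (knob moves towards the robot). A click rest every 0.2 rad (22 mm at the knob): the fourth is 0.8; six in all, stop at 1.3. Leaving a rest it resists, up to about 10 N at the knob a quarter of the way on; past half-way it pulls itself into the next. A light spring (1 to 3 N) pushes it back throughout.
- lever_knob (a point): Middle of the red upright round knob at the lever's end: 16 across, 48 to 98 above the bench; the point is 73 above the bench. A sleeve that spins freely on its pin; it moves on a circle of radius 110 about lever_pivot. The steel arm below it has its top 47 above the bench.
- lever_pivot (a point): Upright axis of the lever, on top of the blue housing, 36 above the bench.
- tape_roll: Bystander, not to be disturbed: yellow ring 90 across, 24 high, lying flat.
- sanding_block: Bystander, not to be disturbed: cork block 120 x 50 x 35.
- glue_bottle: Bystander, not to be disturbed: white bottle with red cap, 56 across, 160 high.
- finish_tin: Bystander, not to be disturbed: tin with a yellow band, 84 across, 120 high.
- screwdriver: Bystander, not to be disturbed: screwdriver lying flat.
- bridge_blank: Bystander, not to be disturbed: dark wood slip 40 x 150 x 12.
- peg_cup: Bystander, not to be disturbed: white cup 80 across, 60 high.

How it is judged:
By the outcome, as a careful person would: the job done as asked, in the order asked, and still so for the second after the job is handed in, while the arm keeps its last pose, push and grip.
It also fails if it takes over 69 s, if anything falls off the work surface, if the arm or the gripper's body presses on something with over 40 N, if the wrist force passes 120 N, or if a joint passes its speed limit or range.

ROBOT

A 6-joint arm with a two-finger parallel gripper is mounted at the origin on the work surface. World frame = base frame: x ahead of the robot, y to its left, z up, the work surface at z = 0. Lengths are in m, angles in rad, forces in N, time in s.
With the tool pointing down it reaches from about 0.225 to 0.875 m from the base axis. Payload 3.4 kg.
Tool frame: the origin (TCP) lies at the very end of the fingers, on their centre line; the grasp point (between the pads) lies 19 mm behind it (manip.grip_depth is the distance from the TCP to the grasp point, in m); x points along the fingers, z is the direction in which the jaws open and shut, and the axes are right-handed (so a half turn about x gives the same grasp; the last joint's range is limited). The gripper opens to 85 mm and grips with 20 to 120 N. Pads are 22 mm wide; open, the fingers measure 114 mm over their backs; the gripper's body (76 mm by 85 mm) begins 54 mm behind the grasp point. The pads swing forward as they close: fully open they stand 13 mm farther back than shut.
Start: joints at [1.016, 0.276, 1.505, -0, 1.361, -0.121], TCP at [0.242, 0.522, 0.231] pointing down, gripper open.
Joint ranges: [-2.89, 2.89], [-0.75, 2.08], [0.22, 2.7], [-1.18, 4.32], [0.11, 2.71], [-2.7, 2.7]. Speed limits (rad/s): [2.57, 2.57, 3.14, 3.14, 3.14, 3.14].

INTERFACE

Orientations are given as a unit quaternion [w, x, y, z].
In Python, from plant import manip gives the robot as it stands.
- The arm moves only by the tool drive_tool, never from a script. Its argument "steps" is a list of rows, each an object with "offset": the shift along the tool's x, y, z as a fraction of full scale, a list of three; "angular": the turn, a rotation vector about the tool's x, y, z as a fraction of full scale, a list of three; "jaw": the opening, from 0 (shut) to 1 (fully open). In form: [{"offset": [tx, ty, tz], "angular": [ax, ay, az], "jaw": jaw}, ...]. A call has 1 to 10 rows; each row is the pose to reach, as a shift and turn from the pose commanded when the call began, along the tool's axes at that moment, turning the shorter way round; what a row does not reach only later rows make up. Full scale, the value 1, is 20 cm for a shift and 360 degrees for a turn. A row lasts 1/12 s, in which the tool goes at most 41.7 mm and 7.16 degrees, less where a joint would pass 70% of its speed; a pose out of reach is approached as far as the arm can. A call with a number of a shift or a turn outside -1 to 1 is refused whole. A call with a gripper value outside its range is refused whole. The fingers move at their own pace and stop on an object; "newtons" is the grip in N (left out, the last holds). Time passes only in rows, so rows that repeat a pose let the fingers close. It gives the time, the measured TCP pose, the force and the opening at its end, in the units of the state.
- manip.state(): the state, without advancing time (a new reading comes with each control period).
- manip.get_image(name): name is "scene" or "top" or "wrist"; returns (picture, depth): 420x560x3 uint8, blue, green, red; 420x560 float32, m along the optical axis (not along the pixel's ray), 0 where there is no reading.
- manip.camera_params(name): a dict with "fx", "fy", "cx", "cy" (pixels), "k1" (the pictures are not rectified: a ray, as slopes to the right and down, at radius r is drawn at 1 + k1 r^2 times it, then the intrinsics apply), "view" (4x4, takes a point from world to camera coordinates). Camera axes: x right, y down, z forward; pixel columns grow to the right and rows downward; lengths in m; the calibration is good to about 2 mm. A picture is of the moment at which its call begins: read the wrist's pose just before it. camera_params takes no time and is no camera call; for the wrist camera it gives the pose at the moment of the call.
- manip.finish_job(): hands the job in, once; it reports no verdict.
The state is a dict: "time_s": time; "joint_positions": joint angles; "joint_velocities": joint speeds; "tau": joint torques, N m; "ee_pos": TCP position; "tool_rot": TCP orientation; "force": force on the tool from outside, world axes, zero at the start; "moment": the same for the moment, N m; "opening": opening from 0.0 (shut) to 1.0 (fully open).
Only numpy, scipy, OpenCV 4.12 (cv2) and the standard library are available. Lean on these libraries where they do the work, as an engineer would, in place of code of your own. Each camera call takes 0.05 s, during which the arm holds its last target. There are 200 camera calls.

## Working session

There is one attempt and no reset: what is moved stays moved. The work goes in short steps, Python scripts to look and compute and a tool call to move; the robot and the scene stay as the last step left them, time stands still between calls to the robot, and variables do not carry over. Pictures are saved under pics/ and viewed, about 8 in all and at most 12, crops included, and the job is handed in when it is done.

Besides the shell and the picture viewer there is one more tool, called after "Emit:" as name([rows], argument=value, ...), one row to a line, values as JSON. drive_tool: Moves the arm, as the interface text tells. Shift numbers are shares of 20 cm and turn numbers shares of 360 degrees, none past 1 either way. Its arguments: {"type":"object","properties":{"steps":{"type":"array"},"newtons":{"type":"number"}},"required":["steps"]}

```bash
mkdir -p pics
cat > h.py <<'E'
import numpy as np, cv2
from plant import manip
def grab(n,save=None):
    p=manip.camera_params(n); im,d=manip.get_image(n)
    if save: cv2.imwrite('pics/'+save,im)
    return im,d,p
def rays(uv,p):
    uv=np.atleast_2d(np.asarray(uv,float)); K=np.array([[p['fx'],0,p['cx']],[0,p['fy'],p['cy']],[0,0,1]])
    q=cv2.undistortPoints(uv.reshape(-1,1,2),K,np.array([p['k1'],0,0,0.])).reshape(-1,2)
    V=np.array(p['view']);R=V[:3,:3];o=-R.T@V[:3,3]
    return o,np.c_[q,np.ones(len(q))]@R
def onplane(uv,p,z):
    o,r=rays(uv,p); return o+r*((z-o[2])/r[:,2:3])
def withdepth(uv,p,d):
    uv=np.atleast_2d(uv).astype(int); o,r=rays(uv,p); return o+r*d[uv[:,1],uv[:,0]][:,None]
E
python3 - <<'E'
from h import *
for n in('scene','top'):
    im,d,p=grab(n,n+'0.png'); np.save(n+'_d.npy',d)
    V=np.array(p['view']);print(n,p['fx'],p['k1'],-V[:3,:3].T@V[:3,3])
s=manip.state();print(s['ee_pos'],s['tool_rot'],s['force'],s['opening'],s['time_s'],manip.grip_depth)
a=cv2.imread('pics/scene0.png');b=cv2.imread('pics/top0.png')
E
```

```text
scene 534.4446616731767 0.017867067027823903 [1.17303237 0.92446102 1.57079722]
top 402.8472416832795 0.040811874319818565 [0.30680799 0.01958365 1.22562636]
[0.24144218 0.52131286 0.2305194 ] [ 0.59536181 -0.38090472  0.5964454   0.3804061 ] [-0.64183267  0.89982901  0.26736601] 1.0003312428154423 0.1 0.0187
```

View pics/top0.png

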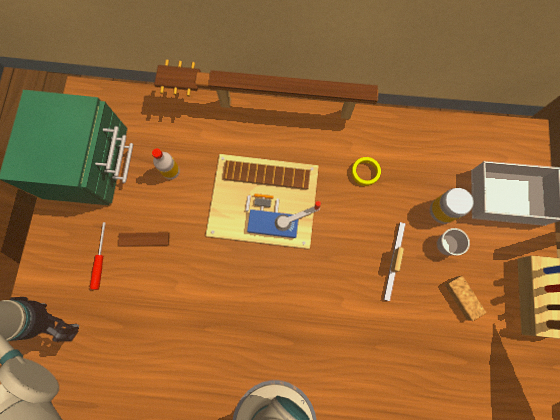

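View pics/scene0.png

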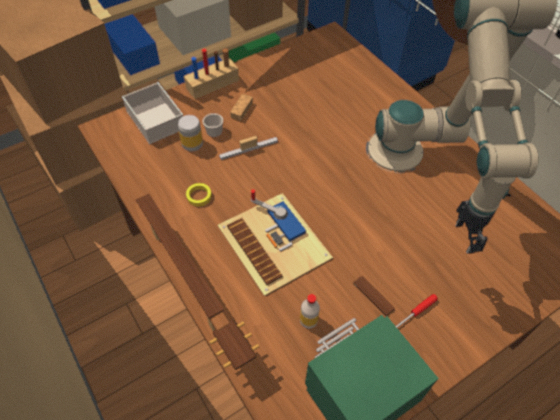

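The top view shows the jig around (262,200), with the fretboard above and the blue housing at (273,222). The knob is at (318,205), and the straightedge runs from (402,224) to (388,300) with its grip at (398,259). In the scene view the gripper is far off at the robot's left, and nothing stands on the bed.

Run:
```python
from h import *
im=cv2.imread('pics/top0.png');d=np.load('top_d.npy');p=manip.camera_params('top')
hsv=cv2.cvtColor(im,cv2.COLOR_BGR2HSV)
def reg(m,x0,y0,x1,y1):
    r=np.zeros(m.shape,np.uint8);r[y0:y1,x0:x1]=1;m=(m&(r>0))
    n,l,st,c=cv2.connectedComponentsWithStats(m.astype(np.uint8));k=1+np.argmax(st[1:,4]);ys,xs=np.where(l==k);return np.c_[xs,ys]
H,S,V=[hsv[...,i].astype(int) for i in range(3)]
def rep(name,uv,z):
    w=onplane(uv,p,z);dd=withdepth(uv,p,d)
    (c,s,a)=cv2.minAreaRect(w[:,:2].astype(np.float32));b=cv2.boxPoints((c,s,a))
    print(name,len(uv),'mean',w.mean(0).round(4),'rect',np.round(c,4),np.round(s,4),round(a,2),'depthz',np.percentile(dd[:,2],[10,50,90]).round(4));print(b.round(4).tolist())
bar=reg((S<60)&(V>150),375,215,415,310);rep('bar',bar,.014)
dark=(H<20)&(V<110)&(S>80)
rep('fret',reg(dark|((H<25)&(V<150)),215,155,315,192),.022)
rep('blue',reg((H>100)&(H<130)&(S>120),240,195,310,245),.034)
rep('bed',reg((H>15)&(H<35)&(V>150)&(S>60),195,145,330,255),.010)
rep('knob',reg(((H<6)|(H>174))&(S>150)&(V>90),308,195,328,215),.098)
rep('grip',reg((H>12)&(H<30)&(V>130)&(S>60)&(S<170),388,245,408,275),.058)
a=cv2.resize(im[140:260,195:335],None,fx=5.5,fy=5,interpolation=cv2.INTER_CUBIC)
cv2.imwrite('pics/jig.png',a)
```

```text
bar 150 mean [ 0.4072 -0.2997  0.014 ] rect [ 0.4084 -0.2996] [0.0148 0.0852] 80.3 depthz [0.0117 0.0143 0.0178]
[[0.3650999963283539, -0.299699991941452], [0.44909998774528503, -0.3140999972820282], [0.45159998536109924, -0.2994999885559082], [0.3675999939441681, -0.2851000130176544]]
fret 1337 mean [0.7109 0.0962 0.022 ] rect [0.7117 0.1011] [0.2711 0.0658] 88.82 depthz [0.0168 0.023  0.026 ]
[[0.6759999990463257, -0.03370000049471855], [0.7418000102043152, -0.035100001841783524], [0.7473000288009644, 0.23600000143051147], [0.6815999746322632, 0.23729999363422394]]
blue 666 mean [0.5545 0.0798 0.034 ] rect [0.558 0.062] [0.1447 0.0646] 88.64 depthz [0.032 0.035 0.038]
[[0.5239999890327454, -0.009499999694526196], [0.5885999798774719, -0.010999999940395355], [0.5920000076293945, 0.13359999656677246], [0.527400016784668, 0.13510000705718994]]
bed 5683 mean [0.6252 0.1108 0.01  ] rect [0.6343 0.1005] [0.3214 0.2719] 88.67 depthz [0.0079 0.0113 0.0165]
[[0.49470001459121704, -0.05700000002980232], [0.7664999961853027, -0.0632999986410141], [0.7738999724388123, 0.2581000030040741], [0.5022000074386597, 0.26440000534057617]]
knob 18 mean [ 0.6141 -0.0644  0.098 ] rect [ 0.6131 -0.0654] [0.012  0.0116] 4.39 depthz [0.0949 0.0993 0.1018]
[[0.6065999865531921, -0.060100000351667404], [0.6075000166893005, -0.07159999758005142], [0.6194999814033508, -0.07069999724626541], [0.6186000108718872, -0.05920000001788139]]
grip 138 mean [ 0.4852 -0.3134  0.058 ] rect [ 0.4873 -0.3139] [0.0188 0.0748] 84.5 depthz [0.0145 0.0578 0.061 ]
[[0.44920000433921814, -0.3197000026702881], [0.5236999988555908, -0.32690000534057617], [0.5254999995231628, -0.30820000171661377], [0.45100000500679016, -0.3009999990463257]]
```

View pics/jig.png

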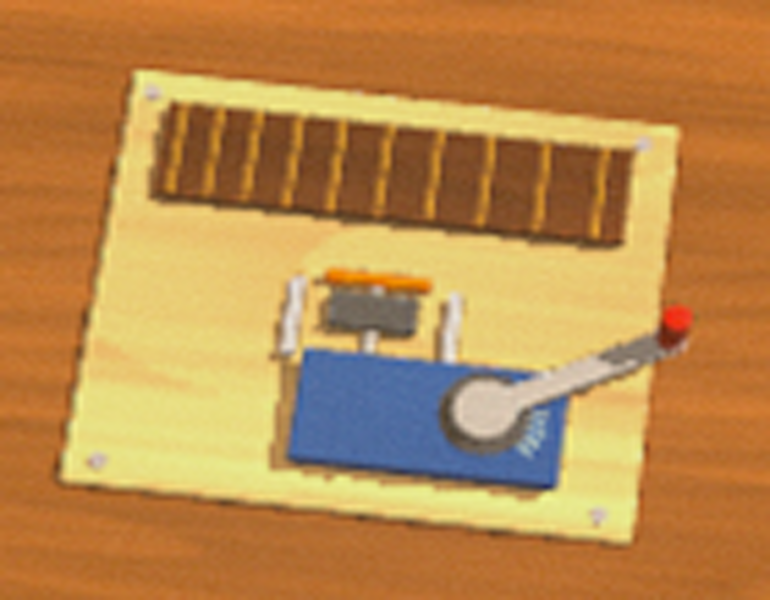

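```bash
cat >> h.py <<'E'
from scipy.spatial.transform import Rotation as Ro
import json,os
def rot(q): return Ro.from_quat([q[1],q[2],q[3],q[0]])
def down(zdeg):  # tool x down, tool z at heading zdeg in world xy
    a=np.radians(zdeg); z=np.array([np.cos(a),np.sin(a),0]); x=np.array([0,0,-1.]); return Ro.from_matrix(np.c_[x,np.cross(z,x),z])
def plan(pos,R,p0,R0):
    o=R0.inv().apply(np.array(pos)-p0); v=(R0.inv()*R).as_rotvec()
    print('offset',(o/.2).round(4),'angular',(v/2/np.pi).round(5),'mm',(np.linalg.norm(o)*1e3).round(1),'deg',np.degrees(np.linalg.norm(v)).round(1),'rows',max(np.linalg.norm(o)/.0417,np.degrees(np.linalg.norm(v))/7.16))
def hd(R): z=R.as_matrix()[:,2]; return np.degrees(np.arctan2(z[1],z[0]))
E
python3 - <<'E'
from h import *
s=manip.state();R=rot(s['tool_rot']);print(R.as_matrix().round(3),hd(R))
p=manip.camera_params('wrist');V=np.array(p['view']);print('cam',-V[:3,:3].T@V[:3,3],V[:3,:3].round(2),p['fx'])
p0=np.array([.242,.522,.231])
R0=down(hd(R))
for t in (95,-85): 
  print(t); plan((.487,-.314,.30),down(t),p0,R0)
E
```

```text
[[-0.001 -0.907  0.42 ]
 [-0.001  0.42   0.907]
 [-1.     0.    -0.002]] 65.13982463221076
cam [0.16593966 0.5564984  0.37332904] [[ 0.42  0.91 -0.  ]
 [ 0.86 -0.4   0.32]
 [ 0.29 -0.14 -0.95]] 304.9166923685061
95
offset [-0.345  -2.8688 -3.2777] angular [-0.08294 -0.      -0.     ] mm 873.9 deg 29.9 rows 20.956570958532822
-85
offset [-0.345  -2.8688 -3.2777] angular [0.41706 0.      0.     ] mm 873.9 deg 150.1 rows 20.969249250308767
```

Run:
```python
from h import *
a=np.array([.242,.522,.231]);b=np.array([.487,-.314,.30])
for i in range(5):
    f=lambda k:(a+(b-a)*k/5, down(65.14-150.14*k/5))
    plan(*f(i+1),*f(i))
```

```text
offset [-0.069  -0.5738 -0.6555] angular [0.08341 0.      0.     ] mm 174.8 deg 30.0 rows 4.193854748603353
offset [-0.069  -0.8248 -0.2804] angular [0.08341 0.      0.     ] mm 174.8 deg 30.0 rows 4.193854748603353
offset [-0.069  -0.8544  0.17  ] angular [0.08341 0.      0.     ] mm 174.8 deg 30.0 rows 4.193854748603353
offset [-0.069  -0.6547  0.5747] angular [0.08341 0.      0.     ] mm 174.8 deg 30.0 rows 4.193854748603353
offset [-0.069  -0.2792  0.8252] angular [0.08341 0.      0.     ] mm 174.8 deg 30.0 rows 4.193854748603349
```

Emit:
drive_tool([
  {"offset":[-0.069,-0.574,-0.656],"angular":[0.0834,0,0],"jaw":1},
  {"offset":[-0.069,-0.574,-0.656],"angular":[0.0834,0,0],"jaw":1},
  {"offset":[-0.069,-0.574,-0.656],"angular":[0.0834,0,0],"jaw":1},
  {"offset":[-0.069,-0.574,-0.656],"angular":[0.0834,0,0],"jaw":1},
  {"offset":[-0.069,-0.574,-0.656],"angular":[0.0834,0,0],"jaw":1},
  {"offset":[-0.069,-0.574,-0.656],"angular":[0.0834,0,0],"jaw":1},
])

```text
time_s: 0.6
ee_pos: [0.2911, 0.3523, 0.2454]
tool_rot: [0.675, -0.212, 0.674, 0.212]
force: [0.1, 0.1, 0.3]
opening: 1.001
```

Emit:
drive_tool([
  {"offset":[-0.069,-0.825,-0.28],"angular":[0.0834,0,0],"jaw":1},
  {"offset":[-0.069,-0.825,-0.28],"angular":[0.0834,0,0],"jaw":1},
  {"offset":[-0.069,-0.825,-0.28],"angular":[0.0834,0,0],"jaw":1},
  {"offset":[-0.069,-0.825,-0.28],"angular":[0.0834,0,0],"jaw":1},
  {"offset":[-0.069,-0.825,-0.28],"angular":[0.0834,0,0],"jaw":1},
  {"offset":[-0.069,-0.825,-0.28],"angular":[0.0834,0,0],"jaw":1},
])

```text
time_s: 1.1
ee_pos: [0.341, 0.1866, 0.2591]
tool_rot: [0.707, -0.03, 0.706, 0.031]
force: [-0.1, 1.5, -0.0]
opening: 0.999
```

Emit:
drive_tool([
  {"offset":[-0.069,-0.854,0.17],"angular":[0.0834,0,0],"jaw":1},
  {"offset":[-0.069,-0.854,0.17],"angular":[0.0834,0,0],"jaw":1},
  {"offset":[-0.069,-0.854,0.17],"angular":[0.0834,0,0],"jaw":1},
  {"offset":[-0.069,-0.854,0.17],"angular":[0.0834,0,0],"jaw":1},
  {"offset":[-0.069,-0.854,0.17],"angular":[0.0834,0,0],"jaw":1},
  {"offset":[-0.069,-0.854,0.17],"angular":[0.0834,0,0],"jaw":1},
])

```text
time_s: 1.6
ee_pos: [0.3907, 0.0199, 0.2725]
tool_rot: [0.69, 0.153, 0.69, -0.152]
force: [0.6, 0.7, 0.5]
opening: 0.999
```

Emit:
drive_tool([
  {"offset":[-0.069,-0.655,0.575],"angular":[0.0834,0,0],"jaw":1},
  {"offset":[-0.069,-0.655,0.575],"angular":[0.0834,0,0],"jaw":1},
  {"offset":[-0.069,-0.655,0.575],"angular":[0.0834,0,0],"jaw":1},
  {"offset":[-0.069,-0.655,0.575],"angular":[0.0834,0,0],"jaw":1},
  {"offset":[-0.069,-0.655,0.575],"angular":[0.0834,0,0],"jaw":1},
  {"offset":[-0.069,-0.655,0.575],"angular":[0.0834,0,0],"jaw":1},
])

```text
time_s: 2.1
ee_pos: [0.4399, -0.1467, 0.2858]
tool_rot: [0.627, 0.326, 0.628, -0.325]
force: [-0.3, 0.1, -0.1]
opening: 0.999
```

Emit:
drive_tool([
  {"offset":[-0.069,-0.279,0.825],"angular":[0.0834,0,0],"jaw":1},
  {"offset":[-0.069,-0.279,0.825],"angular":[0.0834,0,0],"jaw":1},
  {"offset":[-0.069,-0.279,0.825],"angular":[0.0834,0,0],"jaw":1},
  {"offset":[-0.069,-0.279,0.825],"angular":[0.0834,0,0],"jaw":1},
  {"offset":[-0.069,-0.279,0.825],"angular":[0.0834,0,0],"jaw":1},
  {"offset":[-0.069,-0.279,0.825],"angular":[0.0834,0,0],"jaw":1},
  {"offset":[-0.069,-0.279,0.825],"angular":[0.0834,0,0],"jaw":1},
  {"offset":[-0.069,-0.279,0.825],"angular":[0.0834,0,0],"jaw":1},
])

```text
time_s: 2.77
ee_pos: [0.4872, -0.3106, 0.3001]
tool_rot: [0.522, 0.477, 0.523, -0.476]
force: [0.8, -0.6, -0.1]
opening: 0.998
```

Run:
```python
from h import *
s=manip.state();print(s['ee_pos'],hd(rot(s['tool_rot'])),s['joint_positions'].__str__(),s['time_s'],s['force'])
im,d,p=grab('wrist','w1.png');np.save('w1.npy',d);json.dump({k:np.array(v).tolist() for k,v in p.items()},open('w1.json','w'))
```

```text
[ 0.48717173 -0.3106171   0.30005567] -84.69045185252156 [-6.88971736e-01  2.51846014e-01  1.37065200e+00  1.51358566e-03
  1.52132077e+00  7.89078276e-01] 2.7667 [ 0.83400708 -0.5556723  -0.08065555]
```

View pics/w1.png

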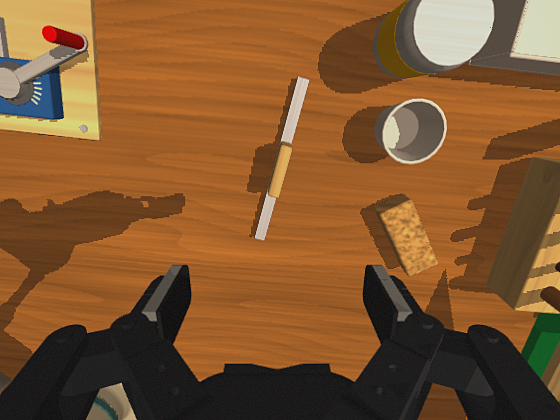

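The wrist view shows the bar from (303,78) to (260,240) with its grip at (280,170). Cup, tin and cork block are all on the right, and the fingertips are well clear of them.

```bash
cat > bar.py <<'E'
from h import *
def bar(im,p,box):
    hsv=cv2.cvtColor(im,cv2.COLOR_BGR2HSV);S,V=hsv[...,1].astype(int),hsv[...,2].astype(int)
    x0,y0,x1,y1=box;m=np.zeros(S.shape,bool);m[y0:y1,x0:x1]=((S<45)&(V>150))[y0:y1,x0:x1]
    n,l,st,c=cv2.connectedComponentsWithStats(m.astype(np.uint8));keep=np.isin(l,[i for i in range(1,n) if st[i,4]>60])
    ys,xs=np.where(keep);w=onplane(np.c_[xs,ys],p,.014)
    c,s,a=cv2.minAreaRect(w[:,:2].astype(np.float32));b=cv2.boxPoints((c,s,a))
    e=max(((b[i]-b[i-1]) for i in range(4)),key=np.linalg.norm);return np.array(c),s,np.degrees(np.arctan2(e[1],e[0]))%180,b,np.c_[xs,ys]
E
python3 - <<'E'
from bar import *
im=cv2.imread('pics/w1.png');d=np.load('w1.npy');p=json.load(open('w1.json'))
c,s,a,b,uv=bar(im,p,(240,60,330,250));print(c,s,a,b.tolist(),np.median(withdepth(uv,p,d)[:,2]))
hsv=cv2.cvtColor(im,cv2.COLOR_BGR2HSV);m=np.zeros(d.shape,bool);q=(slice(130,205),slice(255,305))
w=withdepth(np.argwhere(np.ones(d.shape))[:,::-1],p,d).reshape(420,560,3)[q].reshape(-1,3)
g=w[w[:,2]>.05];print('grip top',len(g),g.mean(0),cv2.minAreaRect(g[:,:2].astype(np.float32)))
E
```

```text
[ 0.48435527 -0.31483194] (0.015214376151561737, 0.2383483201265335) 170.30496 [[0.3656020760536194, -0.302261084318161], [0.6005463004112244, -0.34239986538887024], [0.6031084656715393, -0.327402800321579], [0.3681642413139343, -0.28726401925086975]] 0.014084493790236852
grip top 676 [ 0.4874684  -0.31434441  0.06556336] ((0.5097008943557739, -0.3152247667312622), (0.025047779083251953, 0.12200786918401718), 89.3231201171875)
```

Run:
```python
from h import *
plan((.4845,-.315,.12),down(-99.7),np.array([.487,-.314,.30]),down(-85))
s=manip.state();plan((.4845,-.315,.12),down(-99.7),np.array(s['ee_pos']),rot(s['tool_rot']))
```

```text
offset [ 0.9    -0.0129  0.0039] angular [0.04083 0.      0.     ] mm 180.0 deg 14.7 rows 4.317029682551993
offset [ 0.9018 -0.0145  0.0206] angular [ 4.161e-02 -2.800e-04  6.000e-05] mm 180.4 deg 15.0 rows 4.326753477027757
```

Emit:
drive_tool([
  {"offset":[0.9,-0.013,0.012],"angular":[0.041,0,0],"jaw":0.6},
  {"offset":[0.9,-0.013,0.012],"angular":[0.041,0,0],"jaw":0.6},
  {"offset":[0.9,-0.013,0.012],"angular":[0.041,0,0],"jaw":0.6},
  {"offset":[0.9,-0.013,0.012],"angular":[0.041,0,0],"jaw":0.6},
  {"offset":[0.9,-0.013,0.012],"angular":[0.041,0,0],"jaw":0.6},
  {"offset":[0.9,-0.013,0.012],"angular":[0.041,0,0],"jaw":0.6},
  {"offset":[0.9,-0.013,0.012],"angular":[0.041,0,0],"jaw":0.6},
  {"offset":[0.9,-0.013,0.012],"angular":[0.041,0,0],"jaw":0.6},
])

```text
time_s: 3.48
ee_pos: [0.4859, -0.3168, 0.1224]
tool_rot: [0.457, 0.541, 0.455, -0.54]
force: [0.5, -0.1, 0.5]
opening: 0.6
```

Run:
```python
from h import *
s=manip.state();print(s['ee_pos'],hd(rot(s['tool_rot'])),s['opening'],s['time_s'])
im,d,p=grab('wrist','w2.png');np.save('w2.npy',d)
s=manip.state();print(s['ee_pos'],hd(rot(s['tool_rot'])))
plan((.4845,-.315,.0225),down(-99.7),np.array(s['ee_pos']),rot(s['tool_rot']))
```

```text
[ 0.48592859 -0.31677348  0.12240601] -99.65179891415109 0.5998177837242764 3.4833
[ 0.48612205 -0.31715409  0.12277992] -99.670262623312
offset [ 0.5013 -0.0119 -0.0103] angular [ 8.0e-05  3.4e-04 -6.7e-04] mm 100.3 deg 0.3 rows 2.405663610801129
```

View pics/w2.png

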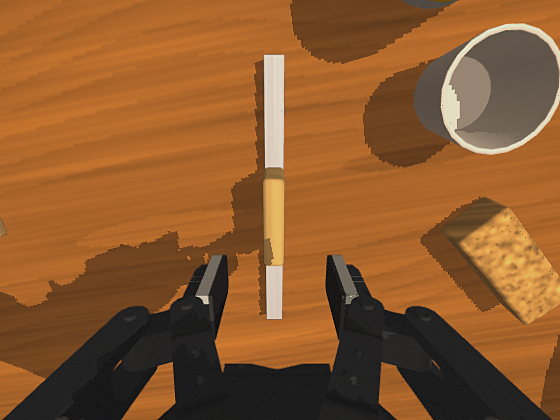

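The bar now lies vertical in the picture (column ~275), midway between the fingers (~276). The cup is well clear, so I'll descend.

Emit:
drive_tool([
  {"offset":[0.2,-0.008,-0.008],"angular":[0,0,0],"jaw":0.6},
  {"offset":[0.4,-0.01,-0.01],"angular":[0,0,0],"jaw":0.6},
  {"offset":[0.5,-0.01,-0.01],"angular":[0,0,0],"jaw":0.6},
  {"offset":[0.5,-0.01,-0.01],"angular":[0,0,0],"jaw":0.6},
  {"offset":[0.5,-0.01,-0.01],"angular":[0,0,0],"jaw":0.6},
])

```text
time_s: 3.95
ee_pos: [0.4837, -0.3148, 0.0212]
tool_rot: [0.456, 0.541, 0.455, -0.54]
force: [0.4, -1.0, 0.5]
opening: 0.6
```

Emit:
drive_tool([
  {"offset":[0,0,0],"angular":[0,0,0],"jaw":0.1},
  {"offset":[0,0,0],"angular":[0,0,0],"jaw":0.1},
  {"offset":[0,0,0],"angular":[0,0,0],"jaw":0.1},
  {"offset":[0,0,0],"angular":[0,0,0],"jaw":0.1},
  {"offset":[0,0,0],"angular":[0,0,0],"jaw":0.1},
  {"offset":[0,0,0],"angular":[0,0,0],"jaw":0.1},
  {"offset":[0,0,0],"angular":[0,0,0],"jaw":0.1},
  {"offset":[0,0,0],"angular":[0,0,0],"jaw":0.1},
], newtons=50)

```text
time_s: 4.62
ee_pos: [0.4845, -0.3155, 0.0226]
tool_rot: [0.457, 0.541, 0.454, -0.54]
force: [-0.1, 1.4, 7.9]
opening: 0.179
```

Run:
```python
from h import *
a=np.array([.4845,-.315,.1525]);b=np.array([.62,.10,.25])
f=lambda k:(a+(b-a)*k/3, down(-99.7+98.5*k/3))
for i in range(3): plan(*f(i+1),*f(i))
```

```text
offset [-0.1625  0.1061 -0.7198] angular [-0.0912  0.      0.    ] mm 149.1 deg 32.8 rows 4.5856610800744875
offset [-0.1625  0.4794 -0.5473] angular [-0.0912  0.      0.    ] mm 149.1 deg 32.8 rows 4.585661080074489
offset [-0.1625  0.6996 -0.2   ] angular [-0.0912  0.      0.    ] mm 149.1 deg 32.8 rows 4.5856610800744875
```

Emit:
drive_tool([
  {"offset":[-0.1,0,0],"angular":[0,0,0],"jaw":0.1},
  {"offset":[-0.25,0,0],"angular":[0,0,0],"jaw":0.1},
  {"offset":[-0.4,0,0],"angular":[0,0,0],"jaw":0.1},
  {"offset":[-0.55,0,0],"angular":[0,0,0],"jaw":0.1},
  {"offset":[-0.65,0,0],"angular":[0,0,0],"jaw":0.1},
  {"offset":[-0.65,0,0],"angular":[0,0,0],"jaw":0.1},
  {"offset":[-0.65,0,0],"angular":[0,0,0],"jaw":0.1},
])

```text
time_s: 5.2
ee_pos: [0.4832, -0.3147, 0.1511]
tool_rot: [0.457, 0.541, 0.455, -0.54]
force: [-0.6, -0.1, -3.5]
opening: 0.178
```

Emit:
drive_tool([
  {"offset":[-0.03,0.018,-0.12],"angular":[-0.015,0,0],"jaw":0.1},
  {"offset":[-0.06,0.036,-0.24],"angular":[-0.03,0,0],"jaw":0.1},
  {"offset":[-0.09,0.054,-0.36],"angular":[-0.046,0,0],"jaw":0.1},
  {"offset":[-0.12,0.072,-0.48],"angular":[-0.061,0,0],"jaw":0.1},
  {"offset":[-0.14,0.09,-0.6],"angular":[-0.076,0,0],"jaw":0.1},
  {"offset":[-0.162,0.106,-0.72],"angular":[-0.0912,0,0],"jaw":0.1},
])

```text
time_s: 5.7
ee_pos: [0.5269, -0.1744, 0.18]
tool_rot: [0.589, 0.388, 0.593, -0.389]
force: [-0.3, -0.3, -3.6]
opening: 0.175
```

Emit:
drive_tool([
  {"offset":[-0.03,0.08,-0.09],"angular":[-0.015,0,0],"jaw":0.1},
  {"offset":[-0.06,0.16,-0.18],"angular":[-0.03,0,0],"jaw":0.1},
  {"offset":[-0.09,0.24,-0.27],"angular":[-0.046,0,0],"jaw":0.1},
  {"offset":[-0.12,0.32,-0.36],"angular":[-0.061,0,0],"jaw":0.1},
  {"offset":[-0.14,0.4,-0.45],"angular":[-0.076,0,0],"jaw":0.1},
  {"offset":[-0.162,0.479,-0.547],"angular":[-0.0912,0,0],"jaw":0.1},
])

```text
time_s: 6.2
ee_pos: [0.5723, -0.0367, 0.2123]
tool_rot: [0.675, 0.205, 0.678, -0.206]
force: [0.5, -1.1, -2.8]
opening: 0.182
```

Emit:
drive_tool([
  {"offset":[-0.03,0.117,-0.033],"angular":[-0.015,0,0],"jaw":0.1},
  {"offset":[-0.06,0.233,-0.067],"angular":[-0.03,0,0],"jaw":0.1},
  {"offset":[-0.09,0.35,-0.1],"angular":[-0.046,0,0],"jaw":0.1},
  {"offset":[-0.12,0.467,-0.133],"angular":[-0.061,0,0],"jaw":0.1},
  {"offset":[-0.14,0.583,-0.167],"angular":[-0.076,0,0],"jaw":0.1},
  {"offset":[-0.162,0.7,-0.2],"angular":[-0.0912,0,0],"jaw":0.1},
  {"offset":[-0.162,0.7,-0.2],"angular":[-0.0912,0,0],"jaw":0.1},
  {"offset":[-0.162,0.7,-0.2],"angular":[-0.0912,0,0],"jaw":0.1},
])

```text
time_s: 6.87
ee_pos: [0.6179, 0.1015, 0.2445]
tool_rot: [0.705, 0.007, 0.709, -0.007]
force: [-0.8, -0.6, -3.7]
opening: 0.178
```

Run:
```python
from h import *
s=manip.state();print(s['ee_pos'],hd(rot(s['tool_rot'])),s['opening'],s['time_s'])
im,d,p=grab('wrist','w3.png');np.save('w3.npy',d);json.dump({k:np.array(v).tolist() for k,v in p.items()},open('w3.json','w'))
s=manip.state();print(s['ee_pos'],hd(rot(s['tool_rot'])))
```

```text
[0.61786749 0.1015205  0.24454149] -1.1433967324450365 0.17845628188713109 6.8667
[0.61754927 0.10048215 0.24467052] -1.220386787000701
```

View pics/w3.png

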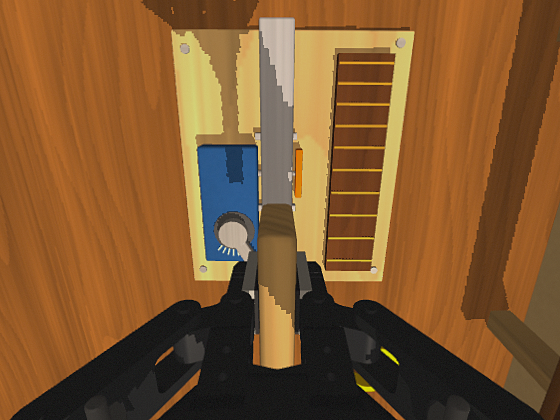

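The jig is seen from above. The fretboard's front edge runs from (338,55) to (325,270), the pad is at (298,172), and the held bar is at columns 260–295. I'll measure the edge line and the angle of the bar in the grip.

Run:
```python
from h import *
im=cv2.imread('pics/w3.png');p=json.load(open('w3.json'))
h=cv2.cvtColor(im,cv2.COLOR_BGR2HSV);H,S,V=[h[...,i].astype(int) for i in range(3)]
for r in (100,150,200): print(r,[(c,*h[r,c]) for c in range(318,346,2)])
for r in (100,150,200): print(r,[(c,*h[r,c]) for c in range(370,396,2)])
def line(pts,z,n):
    w=onplane(pts,p,z);k=np.polyfit(w[:,1],w[:,0],1);res=w[:,0]-np.polyval(k,w[:,1])
    g=abs(res)<.003;k=np.polyfit(w[g,1],w[g,0],1);print(n,'slope deg',np.degrees(np.arctan(k[0])).round(2),'x@y=.1',np.polyval(k,.1).round(4),'rms',res[g].std().round(4),g.sum())
rows=range(60,262)
dark=(V<150)
L=[];Rr=[];BL=[];BR=[]
for r in rows:
    seg=np.where(dark[r,305:])[0]+305
    if len(seg): L.append((seg[0]-.5,r))
    b=np.where((V[r,330:420]>190)&(H[r,330:420]>20)&(S[r,330:420]<160))[0]+330
    if len(b): BR.append((b[-1]+.5,r))
line(L,.010,'front lower (face)');line(L,.022,'front as top');line(BR,.010,'bed back')
bl=[];br=[]
for r in range(25,125):
    g=np.where((S[r,250:305]<70))[0]+250
    if len(g)>15: bl.append((g[0]-.5,r));br.append((g[-1]+.5,r))
z=.2445-.0225
line(bl,z+.014,'bar left top');line(br,z+.014,'bar right top')
```

```text
100 [(318, np.uint8(18), np.uint8(145), np.uint8(215)), (320, np.uint8(19), np.uint8(145), np.uint8(214)), (322, np.uint8(18), np.uint8(142), np.uint8(214)), (324, np.uint8(19), np.uint8(142), np.uint8(214)), (326, np.uint8(19), np.uint8(143), np.uint8(214)), (328, np.uint8(19), np.uint8(142), np.uint8(214)), (330, np.uint8(20), np.uint8(137), np.uint8(225)), (332, np.uint8(17), np.uint8(144), np.uint8(143)), (334, np.uint8(14), np.uint8(150), np.uint8(75)), (336, np.uint8(12), np.uint8(187), np.uint8(109)), (338, np.uint8(11), np.uint8(177), np.uint8(108)), (340, np.uint8(11), np.uint8(188), np.uint8(110)), (342, np.uint8(12), np.uint8(189), np.uint8(108)), (344, np.uint8(11), np.uint8(177), np.uint8(108))]
150 [(318, np.uint8(21), np.uint8(133), np.uint8(213)), (320, np.uint8(21), np.uint8(133), np.uint8(214)), (322, np.uint8(20), np.uint8(139), np.uint8(213)), (324, np.uint8(19), np.uint8(139), np.uint8(214)), (326, np.uint8(17), np.uint8(146), np.uint8(215)), (328, np.uint8(17), np.uint8(146), np.uint8(159)), (330, np.uint8(17), np.uint8(143), np.uint8(150)), (332, np.uint8(0), n
[... 2640 characters left out ...]
5)), (380, np.uint8(23), np.uint8(127), np.uint8(218)), (382, np.uint8(23), np.uint8(128), np.uint8(214)), (384, np.uint8(23), np.uint8(126), np.uint8(213)), (386, np.uint8(22), np.uint8(131), np.uint8(213)), (388, np.uint8(23), np.uint8(129), np.uint8(214)), (390, np.uint8(23), np.uint8(125), np.uint8(214)), (392, np.uint8(22), np.uint8(131), np.uint8(210)), (394, np.uint8(13), np.uint8(192), np.uint8(153))]
front lower (face) slope deg 1.47 x@y=.1 0.6805 rms 0.0015 159
front as top slope deg 1.47 x@y=.1 0.6785 rms 0.0015 162
bed back slope deg 1.26 x@y=.1 0.7676 rms 0.0004 202
bar left top slope deg 1.21 x@y=.1 0.6101 rms 0.0002 100
bar right top slope deg 1.28 x@y=.1 0.6256 rms 0.0001 100
```

Emit:
drive_tool([
  {"offset":[0.0,0.005,0.12],"angular":[0,0,0],"jaw":0.1},
  {"offset":[0.15,0.005,0.24],"angular":[0,0,0],"jaw":0.1},
  {"offset":[0.3,0.005,0.24],"angular":[0,0,0],"jaw":0.1},
  {"offset":[0.45,0.005,0.24],"angular":[0,0,0],"jaw":0.1},
  {"offset":[0.6,0.005,0.24],"angular":[0,0,0],"jaw":0.1},
  {"offset":[0.75,0.005,0.24],"angular":[0,0,0],"jaw":0.1},
  {"offset":[0.85,0.005,0.24],"angular":[0,0,0],"jaw":0.1},
  {"offset":[0.85,0.005,0.24],"angular":[0,0,0],"jaw":0.1},
  {"offset":[0.85,0.005,0.24],"angular":[0,0,0],"jaw":0.1},
])

```text
time_s: 7.67
ee_pos: [0.665, 0.0992, 0.0753]
tool_rot: [0.705, 0.008, 0.709, -0.008]
force: [0.7, -0.3, -2.7]
opening: 0.18
```

Run:
```python
from h import *
im,d,p=grab('wrist','w4.png')
s=manip.state();print(s['ee_pos'],hd(rot(s['tool_rot'])),s['force'],s['time_s'],s['joint_positions'])
plan((.666,.1,.035),down(-1.25),np.array(s['ee_pos']),rot(s['tool_rot']))
```

```text
[0.66676518 0.09949561 0.07739855] -1.3104140406565832 [-0.74651898  0.75051182 -2.72550393] 7.7167 [ 4.51044569e-02  5.30004438e-01  1.49265966e+00 -2.11768700e-04
  1.11954743e+00  6.80678355e-02]
offset [ 0.212   0.0025 -0.0038] angular [-1.7e-04 -1.0e-04  4.0e-05] mm 42.4 deg 0.1 rows 1.0169893122433684
```

View pics/w4.png

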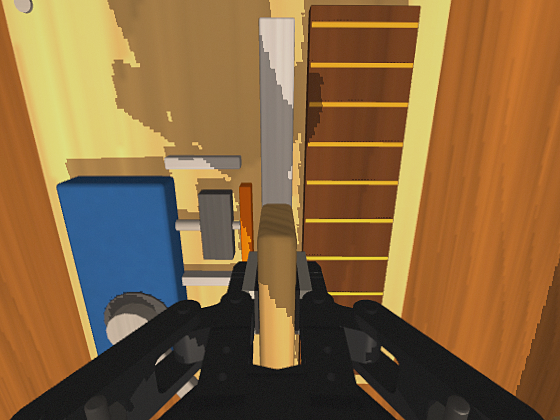

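The held bar (columns 260–295) lies between the pad (250) and the fretboard edge (~305), parallel to both. I'll lower it gently.

Emit:
drive_tool([
  {"offset":[0.08,0.0,0.0],"angular":[0,0,0],"jaw":0.1},
  {"offset":[0.14,0.0,0.0],"angular":[0,0,0],"jaw":0.1},
  {"offset":[0.18,0.0,0.0],"angular":[0,0,0],"jaw":0.1},
  {"offset":[0.2,0.0,0.0],"angular":[0,0,0],"jaw":0.1},
  {"offset":[0.21,0.0,0.0],"angular":[0,0,0],"jaw":0.1},
  {"offset":[0.21,0.0,0.0],"angular":[0,0,0],"jaw":0.1},
  {"offset":[0.21,0.0,0.0],"angular":[0,0,0],"jaw":0.1},
])

```text
time_s: 8.3
ee_pos: [0.6672, 0.1004, 0.036]
tool_rot: [0.707, 0.008, 0.707, -0.008]
force: [0.2, -0.6, -3.2]
opening: 0.185
```

Emit:
drive_tool([
  {"offset":[0.005,0.0,0.0],"angular":[0,0,0],"jaw":0.1},
  {"offset":[0.01,0.0,0.0],"angular":[0,0,0],"jaw":0.1},
  {"offset":[0.01,0.0,0.0],"angular":[0,0,0],"jaw":0.1},
])

```text
time_s: 8.55
ee_pos: [0.6669, 0.1004, 0.0337]
tool_rot: [0.707, 0.008, 0.707, -0.008]
force: [-0.7, -0.1, -3.9]
opening: 0.179
```

Emit:
drive_tool([
  {"offset":[0.004,0.0,0.0],"angular":[0,0,0],"jaw":0.1},
  {"offset":[0.008,0.0,0.0],"angular":[0,0,0],"jaw":0.1},
  {"offset":[0.008,0.0,0.0],"angular":[0,0,0],"jaw":0.1},
])

```text
time_s: 8.8
ee_pos: [0.6671, 0.1003, 0.0326]
tool_rot: [0.707, 0.008, 0.707, -0.008]
force: [-1.4, -1.2, 1.3]
opening: 0.179
```

Emit:
drive_tool([
  {"offset":[0.0,0.0,0.01],"angular":[0,0,0],"jaw":0.1},
  {"offset":[0.0,0.0,0.02],"angular":[0,0,0],"jaw":0.1},
  {"offset":[0.0,0.0,0.025],"angular":[0,0,0],"jaw":0.1},
  {"offset":[0.0,0.0,0.025],"angular":[0,0,0],"jaw":0.1},
])

```text
time_s: 9.13
ee_pos: [0.671, 0.1006, 0.0326]
tool_rot: [0.706, 0.008, 0.708, -0.007]
force: [-3.5, 0.2, 4.5]
opening: 0.184
```

Emit:
drive_tool([
  {"offset":[0.0,0.0,0.005],"angular":[0,0,0],"jaw":0.1},
  {"offset":[0.0,0.0,0.01],"angular":[0,0,0],"jaw":0.1},
  {"offset":[0.0,0.0,0.01],"angular":[0,0,0],"jaw":0.1},
])

```text
time_s: 9.38
ee_pos: [0.6728, 0.1005, 0.0326]
tool_rot: [0.706, 0.008, 0.708, -0.007]
force: [-4.1, 0.0, 5.5]
opening: 0.181
```

Emit:
drive_tool([
  {"offset":[0.0,0.0,0.005],"angular":[0,0,0],"jaw":0.1},
  {"offset":[0.0,0.0,0.01],"angular":[0,0,0],"jaw":0.1},
  {"offset":[0.0,0.0,0.01],"angular":[0,0,0],"jaw":0.1},
])

```text
time_s: 9.63
ee_pos: [0.6748, 0.1006, 0.0326]
tool_rot: [0.706, 0.008, 0.708, -0.007]
force: [-4.9, -0.4, 5.9]
opening: 0.183
```

Emit:
drive_tool([
  {"offset":[-0.002,0.0,0.005],"angular":[0,0,0],"jaw":0.1},
  {"offset":[-0.002,0.0,0.01],"angular":[0,0,0],"jaw":0.1},
  {"offset":[-0.002,0.0,0.01],"angular":[0,0,0],"jaw":0.1},
])

```text
time_s: 9.88
ee_pos: [0.6755, 0.1005, 0.0327]
tool_rot: [0.705, 0.008, 0.709, -0.008]
force: [-6.7, -0.8, 6.1]
opening: 0.181
```

Emit:
drive_tool([
  {"offset":[0.0,0.0,0.005],"angular":[0,0,0],"jaw":0.1},
  {"offset":[0.0,0.0,0.01],"angular":[0,0,0],"jaw":0.1},
  {"offset":[0.0,0.0,0.01],"angular":[0,0,0],"jaw":0.1},
])

```text
time_s: 10.13
ee_pos: [0.6756, 0.1006, 0.0327]
tool_rot: [0.704, 0.008, 0.71, -0.008]
force: [-10.2, 0.2, 9.8]
opening: 0.181
```

Emit:
drive_tool([
  {"offset":[-0.004,0.0,-0.006],"angular":[0,0,0],"jaw":0.1},
  {"offset":[-0.004,0.0,-0.006],"angular":[0,0,0],"jaw":0.1},
  {"offset":[-0.004,0.0,-0.006],"angular":[0,0,0],"jaw":0.25},
  {"offset":[-0.004,0.0,-0.006],"angular":[0,0,0],"jaw":0.3},
  {"offset":[-0.004,0.0,-0.006],"angular":[0,0,0],"jaw":0.45},
  {"offset":[-0.004,0.0,-0.006],"angular":[0,0,0],"jaw":0.5},
  {"offset":[-0.004,0.0,-0.006],"angular":[0,0,0],"jaw":0.5},
])

```text
time_s: 10.72
ee_pos: [0.6794, 0.1001, 0.0332]
tool_rot: [0.708, 0.008, 0.707, -0.008]
force: [-0.4, 0.3, 0.1]
opening: 0.499
```

Emit:
drive_tool([
  {"offset":[-0.1,0.0,-0.006],"angular":[0,0,0],"jaw":0.5},
  {"offset":[-0.25,0.0,-0.006],"angular":[0,0,0],"jaw":0.5},
  {"offset":[-0.4,0.0,-0.006],"angular":[0,0,0],"jaw":0.5},
  {"offset":[-0.6,0.0,-0.006],"angular":[0,0,0],"jaw":0.5},
  {"offset":[-0.8,0.0,0.0],"angular":[0,0,0],"jaw":0.5},
  {"offset":[-0.8,0.0,0.0],"angular":[0,0,0],"jaw":0.5},
])

```text
time_s: 11.22
ee_pos: [0.6839, 0.1004, 0.2032]
tool_rot: [0.713, 0.008, 0.701, -0.007]
force: [0.6, 0.1, 1.8]
opening: 0.499
```

Run:
```python
from h import *
im,d,p=grab('wrist','w5.png');json.dump({k:np.array(v).tolist() for k,v in p.items()},open('w5.json','w'))
t,dt,pt=grab('top','t5.png')
s=manip.state();print(s['ee_pos'],hd(rot(s['tool_rot'])),s['force'],s['time_s'])
cv2.imwrite('pics/c5.png',np.hstack([cv2.resize(im,(440,330)),cv2.resize(t[140:260,195:335],(360,330),interpolation=cv2.INTER_CUBIC)]))
```

```text
[0.68019072 0.10018095 0.19599377] -1.2381558526178962 [ 0.25936605  0.01274278 -0.20626634] 11.3167
```

View pics/c5.png

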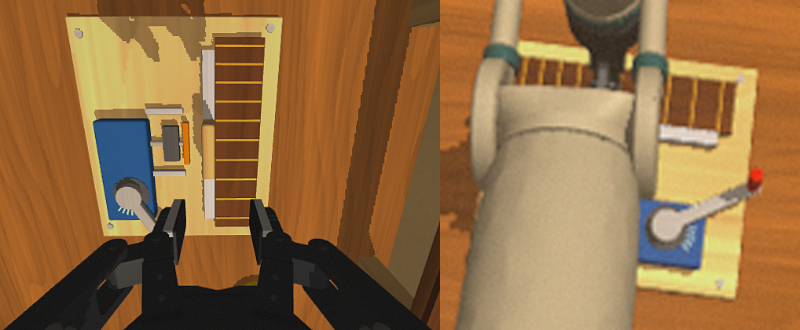

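The straightedge stands flush along the fretboard edge, released, and the lever has not moved. Next I'll locate the pivot and knob.

Run:
```python
from h import *
p=manip.camera_params('top');pw=json.load(open('w5.json'))
def hub(f,p,box,n):
    im=cv2.imread(f);x0,y0,x1,y1=box;c=cv2.resize(im[y0:y1,x0:x1],None,fx=4,fy=4,interpolation=cv2.INTER_CUBIC)
    g=cv2.cvtColor(c,cv2.COLOR_BGR2HSV);m=((g[...,1]<70)&(g[...,2]>140)).astype(np.uint8)
    dt=cv2.distanceTransform(m,cv2.DIST_L2,5);_,r,_,l=cv2.minMaxLoc(dt)
    uv=(np.array(l)+.5)/4-.5+[x0,y0];print(n,uv,r/4,[onplane(uv,p,z)[0].round(4).tolist() for z in (.04,.047,.055)]);return uv
hub('pics/top0.png',p,(265,205,305,240),'top');uv=hub('pics/w5.png',pw,(130,215,200,275),'wrist')
# line from edge: fretboard front
s=manip.state();plan((.62,-.06,.20),down(26),np.array(s['ee_pos']),rot(s['tool_rot']))
```

```text
top [282.875 221.375] 5.944573879241943 [[0.5644, 0.0314, 0.04], [0.5628, 0.0313, 0.047], [0.5611, 0.0313, 0.055]]
wrist [161.875 250.875] 13.431397438049316 [[0.5579, 0.0277, 0.04], [0.5607, 0.0313, 0.047], [0.564, 0.0353, 0.055]]
offset [-0.0221 -0.8072 -0.2834] angular [-0.07566  0.00098  0.00017] mm 171.2 deg 27.2 rows 4.1046379497039815
```

Emit:
drive_tool([
  {"offset":[-0.022,-0.15,-0.05],"angular":[-0.015,0.001,0],"jaw":0.5},
  {"offset":[-0.022,-0.3,-0.1],"angular":[-0.03,0.001,0],"jaw":0.5},
  {"offset":[-0.022,-0.45,-0.16],"angular":[-0.045,0.001,0],"jaw":0.5},
  {"offset":[-0.022,-0.6,-0.21],"angular":[-0.06,0.001,0],"jaw":0.5},
  {"offset":[-0.022,-0.75,-0.26],"angular":[-0.0757,0.001,0],"jaw":0.5},
  {"offset":[-0.022,-0.807,-0.283],"angular":[-0.0757,0.001,0],"jaw":0.5},
  {"offset":[-0.022,-0.807,-0.283],"angular":[-0.0757,0.001,0],"jaw":0.5},
  {"offset":[-0.022,-0.807,-0.283],"angular":[-0.0757,0.001,0],"jaw":0.5},
])

```text
time_s: 11.98
ee_pos: [0.6181, -0.0598, 0.1963]
tool_rot: [0.687, -0.157, 0.692, 0.159]
force: [0.1, -0.5, -0.2]
opening: 0.497
```

Run:
```python
from h import *
im,d,p=grab('wrist','w6.png')
s=manip.state();print(s['ee_pos'],hd(rot(s['tool_rot'])),s['force'],s['time_s'])
h=cv2.cvtColor(im,cv2.COLOR_BGR2HSV);m=(((h[...,0]<6)|(h[...,0]>174))&(h[...,1]>150)&(h[...,2]>70)).astype(np.uint8)
n,l,st,c=cv2.connectedComponentsWithStats(m)
for i in range(1,n):
    if st[i,4]>40:
        ys,xs=np.where(l==i);w=withdepth(np.c_[xs,ys],p,d);t=w[w[:,2]>w[:,2].max()-.006]
        print(st[i],c[i],'ztop',w[:,2].max(),'top mean',t.mean(0),np.ptp(t,axis=0),len(t),'mid@.073',onplane(c[i],p,.073))
t,dt,pt=grab('top','t6.png')
h=cv2.cvtColor(t,cv2.COLOR_BGR2HSV);m=(((h[...,0]<6)|(h[...,0]>174))&(h[...,1]>150)&(h[...,2]>90)).astype(np.uint8);m[:,:300]=0;m[:,340:]=0;m[:190]=0;m[230:]=0
ys,xs=np.where(m);print(len(xs), onplane(np.c_[xs,ys],pt,.09).mean(0) if len(xs) else '')
```

```text
[ 0.61855218 -0.05908884  0.19659101] 25.936991698415394 [ 0.71592     0.44136083 -0.55224441] 12.0333
[262 187  18  31 456] [271.22807018 202.41885965] ztop 0.33944589491124455 top mean [0.58300937 0.01520452 0.33944589] [0. 0. 0.] 1 mid@.073 [[ 0.61545077 -0.06730992  0.073     ]]
24 [ 0.61633747 -0.06471322  0.09      ]
```

View pics/w6.png

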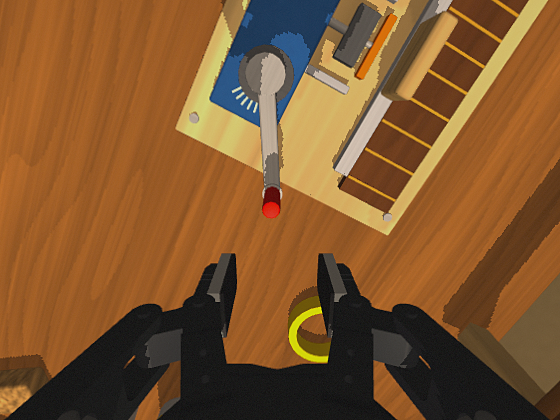

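The wrist view shows the knob at (271,202) with the lever running up to the hub at (266,72). The straightedge is flush against the fretboard.

Run:
```python
from h import *
s=manip.state()
plan((.6152,-.0655,.055),down(28.6),np.array(s['ee_pos']),rot(s['tool_rot']))
```

```text
offset [ 0.7091 -0.0247 -0.0267] angular [-0.00721 -0.00094 -0.00049] mm 142.0 deg 2.6 rows 3.4052873872689062
```

Emit:
drive_tool([
  {"offset":[0.1,-0.025,-0.027],"angular":[-0.007,-0.001,0],"jaw":0.5},
  {"offset":[0.25,-0.025,-0.027],"angular":[-0.007,-0.001,0],"jaw":0.5},
  {"offset":[0.4,-0.025,-0.027],"angular":[-0.007,-0.001,0],"jaw":0.5},
  {"offset":[0.55,-0.025,-0.027],"angular":[-0.007,-0.001,0],"jaw":0.5},
  {"offset":[0.65,-0.025,-0.027],"angular":[-0.007,-0.001,0],"jaw":0.5},
  {"offset":[0.7,-0.025,-0.027],"angular":[-0.007,-0.001,0],"jaw":0.5},
  {"offset":[0.7,-0.025,-0.027],"angular":[-0.007,-0.001,0],"jaw":0.5},
  {"offset":[0.7,-0.025,-0.027],"angular":[-0.007,-0.001,0],"jaw":0.5},
])

```text
time_s: 12.75
ee_pos: [0.6157, -0.0661, 0.0576]
tool_rot: [0.685, -0.174, 0.685, 0.175]
force: [0.8, -0.6, 0.2]
opening: 0.501
```

Run:
```python
from h import *
im,d,p=grab('wrist','w7.png')
s=manip.state();print(s['ee_pos'],hd(rot(s['tool_rot'])),s['force'],s['time_s'])
```

```text
[ 0.61636665 -0.06654128  0.05860149] 28.5793335854431 [1.30945702 0.35186242 0.48052058] 12.8
```

View pics/w7.png

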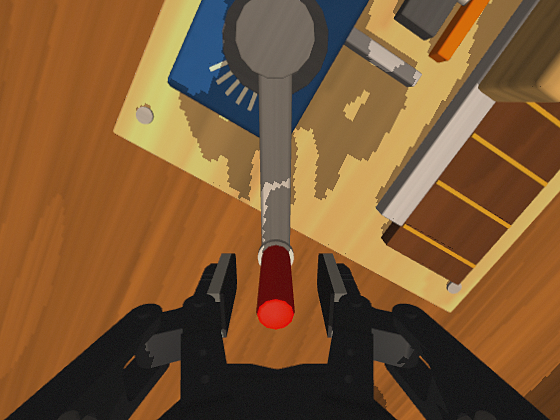

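The knob (column 275) is centred between the pads (columns 225 and 330), and the lever points straight up the image. I'll close on it.

Emit:
drive_tool([
  {"offset":[0,0,0],"angular":[0,0,0],"jaw":0.1},
  {"offset":[0,0,0],"angular":[0,0,0],"jaw":0.1},
  {"offset":[0,0,0],"angular":[0,0,0],"jaw":0.1},
  {"offset":[0,0,0],"angular":[0,0,0],"jaw":0.1},
  {"offset":[0,0,0],"angular":[0,0,0],"jaw":0.1},
  {"offset":[0,0,0],"angular":[0,0,0],"jaw":0.1},
  {"offset":[0,0,0],"angular":[0,0,0],"jaw":0.1},
], newtons=50)

```text
time_s: 13.38
ee_pos: [0.6158, -0.0674, 0.0592]
tool_rot: [0.686, -0.174, 0.685, 0.174]
force: [-1.6, 1.3, 6.4]
opening: 0.169
```

```bash
cat > lev.py <<'E'
from h import *
P=np.array([.562,.032])
def knob(k0,a): # clockwise by a
    c,s=np.cos(-a),np.sin(-a); return P+np.array([[c,-s],[s,c]])@(np.array(k0)-P)
E
python3 - <<'E'
from lev import *
s=manip.state();e=np.array(s['ee_pos']);print(e,hd(rot(s['tool_rot'])),s['force'],s['opening'],s['time_s'])
k=e[:2];print(np.linalg.norm(k-P))
for i in range(5):
  u=knob(k,.2*i);print(i,u.round(4))
R=down(28.6);
# one click plan, split in 4
for f in (.05,.1,.15,.2):
  u=knob(k,f);plan((*u,e[2]),down(28.6-np.degrees(f)),e,R)
E
```

```text
[ 0.61576491 -0.06738036  0.05917066] 28.518511908918637 [-1.61135713  1.27540639  6.43911859] 0.16860114878424418 13.3833
0.11299169208106179
0 [ 0.6158 -0.0674]
1 [ 0.5949 -0.0761]
2 [ 0.5728 -0.0805]
3 [ 0.5503 -0.0804]
4 [ 0.5282 -0.0758]
offset [ 0.      0.0008 -0.0282] angular [0.00796 0.      0.     ] mm 5.6 deg 2.9 rows 0.40011019213046334
offset [ 0.      0.003  -0.0564] angular [0.01592 0.      0.     ] mm 11.3 deg 5.7 rows 0.8002203842609269
offset [ 0.      0.0066 -0.0844] angular [0.02387 0.      0.     ] mm 16.9 deg 8.6 rows 1.2003305763913898
offset [ 0.      0.0116 -0.1122] angular [0.03183 0.      0.     ] mm 22.6 deg 11.5 rows 1.6004407685218536
```

Emit:
drive_tool([
  {"offset":[-0.003,0.0,-0.02],"angular":[0.005,0,0],"jaw":0.1},
  {"offset":[-0.003,0.002,-0.04],"angular":[0.011,0,0],"jaw":0.1},
  {"offset":[-0.003,0.004,-0.06],"angular":[0.017,0,0],"jaw":0.1},
  {"offset":[-0.003,0.007,-0.085],"angular":[0.025,0,0],"jaw":0.1},
  {"offset":[-0.003,0.011,-0.109],"angular":[0.0318,0,0],"jaw":0.1},
  {"offset":[-0.003,0.011,-0.109],"angular":[0.0318,0,0],"jaw":0.1},
  {"offset":[-0.003,0.011,-0.109],"angular":[0.0318,0,0],"jaw":0.1},
  {"offset":[-0.003,0.011,-0.109],"angular":[0.0318,0,0],"jaw":0.1},
])

```text
time_s: 14.05
ee_pos: [0.5957, -0.0759, 0.0592]
tool_rot: [0.7, -0.105, 0.699, 0.105]
force: [-0.3, -2.2, 6.7]
opening: 0.169
```

```bash
cat > ang.py <<'E'
from lev import *
s=manip.state();e=np.array(s['ee_pos']);k0=np.array([.6158,-.0674])-P;k=e[:2]-P
print(e,hd(rot(s['tool_rot'])),s['force'],s['opening'],s['time_s'],'ang',np.arctan2(k0[1],k0[0])-np.arctan2(k[1],k[0]),'r',np.linalg.norm(k))
E
python3 ang.py
```

```text
[ 0.59574834 -0.07594252  0.0591785 ] 17.11744347755667 [-0.2798583  -2.1513286   6.74463082] 0.16883751309756767 14.05 ang 0.1930761325775905 r 0.11309525877823838
```

Emit:
drive_tool([
  {"offset":[-0.004,0.0,-0.02],"angular":[0.005,0,0],"jaw":0.1},
  {"offset":[-0.008,0.002,-0.04],"angular":[0.011,0,0],"jaw":0.1},
  {"offset":[-0.01,0.004,-0.06],"angular":[0.017,0,0],"jaw":0.1},
  {"offset":[-0.01,0.007,-0.085],"angular":[0.025,0,0],"jaw":0.1},
  {"offset":[-0.01,0.011,-0.109],"angular":[0.0318,0,0],"jaw":0.1},
  {"offset":[-0.01,0.011,-0.109],"angular":[0.0318,0,0],"jaw":0.1},
  {"offset":[-0.01,0.011,-0.109],"angular":[0.0318,0,0],"jaw":0.1},
  {"offset":[-0.01,0.011,-0.109],"angular":[0.0318,0,0],"jaw":0.1},
])

```text
time_s: 14.72
ee_pos: [0.5734, -0.0805, 0.0595]
tool_rot: [0.706, -0.035, 0.707, 0.036]
force: [0.6, -3.4, -5.0]
opening: 0.169
```

```bash
python3 ang.py
```

```text
[ 0.57340386 -0.0804523   0.05952176] 5.719561693949335 [ 0.57373124 -3.44434016 -5.00563012] 0.16870536596758703 14.7167 ang 0.3950334813723446 r 0.11302906176462706
```

Emit:
drive_tool([
  {"offset":[0,0.0,-0.02],"angular":[0.005,0,0],"jaw":0.1},
  {"offset":[0,0.002,-0.04],"angular":[0.011,0,0],"jaw":0.1},
  {"offset":[0,0.004,-0.06],"angular":[0.017,0,0],"jaw":0.1},
  {"offset":[0,0.007,-0.085],"angular":[0.025,0,0],"jaw":0.1},
  {"offset":[0,0.011,-0.109],"angular":[0.0318,0,0],"jaw":0.1},
  {"offset":[0,0.011,-0.109],"angular":[0.0318,0,0],"jaw":0.1},
  {"offset":[0,0.011,-0.109],"angular":[0.0318,0,0],"jaw":0.1},
  {"offset":[0,0.011,-0.109],"angular":[0.0318,0,0],"jaw":0.1},
])

```text
time_s: 15.38
ee_pos: [0.5511, -0.0806, 0.0596]
tool_rot: [0.706, 0.035, 0.707, -0.035]
force: [-0.5, -4.0, -4.1]
opening: 0.167
```

```bash
python3 ang.py
python3 - <<'E'
from h import *
im,d,p=grab('wrist','w8.png')
E
```

```text
[ 0.55107487 -0.08055549  0.05956657] -5.721709358137962 [-0.49365385 -3.98864223 -4.12297685] 0.16691857112885877 15.3833 ang 0.5928599050529713 r 0.11308446470570736
```

View pics/w8.png

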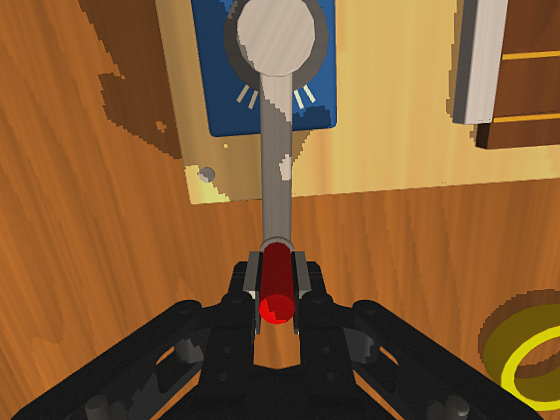

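The knob is gripped and the lever points along the tool axis at the third click. Now the fourth, a bit slower.

Emit:
drive_tool([
  {"offset":[0,0.0,-0.02],"angular":[0.005,0,0],"jaw":0.1},
  {"offset":[0,0.002,-0.04],"angular":[0.011,0,0],"jaw":0.1},
  {"offset":[0,0.004,-0.06],"angular":[0.017,0,0],"jaw":0.1},
  {"offset":[0,0.006,-0.075],"angular":[0.022,0,0],"jaw":0.1},
  {"offset":[0,0.008,-0.09],"angular":[0.026,0,0],"jaw":0.1},
  {"offset":[0,0.01,-0.1],"angular":[0.029,0,0],"jaw":0.1},
  {"offset":[0,0.011,-0.109],"angular":[0.0318,0,0],"jaw":0.1},
  {"offset":[0,0.011,-0.109],"angular":[0.0318,0,0],"jaw":0.1},
  {"offset":[0,0.011,-0.109],"angular":[0.0318,0,0],"jaw":0.1},
  {"offset":[0,0.011,-0.109],"angular":[0.0318,0,0],"jaw":0.1},
])

```text
time_s: 16.27
ee_pos: [0.5293, -0.0763, 0.0596]
tool_rot: [0.698, 0.105, 0.7, -0.106]
force: [-1.4, -6.6, -5.3]
opening: 0.167
```

```bash
python3 ang.py;  python3 - <<'E'
from h import *
im,d,p=grab('scene','s9.png'); cv2.imwrite('pics/c9.png',cv2.resize(im[180:300,200:340],(700,600),interpolation=cv2.INTER_CUBIC))
im,d,p=grab('top','t9.png'); cv2.imwrite('pics/d9.png',cv2.resize(im[140:260,195:335],(700,600),interpolation=cv2.INTER_CUBIC))
cv2.imwrite('pics/e9.png',np.hstack([cv2.resize(cv2.imread('pics/'+f),(400,400)) for f in('c9.png','d9.png')]))
E
python3 ang.py
```

```text
[ 0.52928224 -0.07625431  0.05955223] -17.154051921209216 [-1.43499977 -6.56073666 -5.27435011] 0.16663793020643636 16.2667 ang 0.7896005072598109 r 0.11309043440718926
[ 0.52930955 -0.07623966  0.05953294] -17.15098168685126 [-2.38222409 -6.59048389 -5.93848091] 0.17318392843135572 16.3667 ang 0.7894067686493746 r 0.11306851644792686
```

View pics/e9.png

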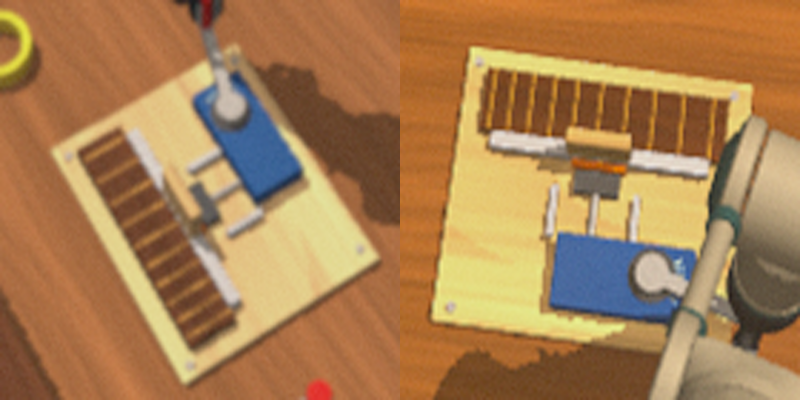

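```bash
python3 -c "
from plant import manip
print(manip.finish_job())"
```

```text
the job is handed in; nothing more can be done
None
```

The straightedge is standing flush along the fretboard's edge and released. The lever is at its fourth click, with the gripper still holding the knob, and the job was handed in at about 16.4 s.

**Straightedge:** I set it on the bed, slid it to the fretboard until it met the edge at about 10 N, then let go. The wrist views afterwards showed it flush.

**Lever:** I gripped the knob and turned it one click at a time along its circle. The readings after each click were 0.193, 0.395, 0.593 and 0.789 rad. The last is 0.01 rad short of the nominal 0.8. There was almost no turning force there, so I took it as resting in the fourth click, and no reading passed 0.8.

**Last checks:**
- The final scene and top pictures showed the orange pad against the straightedge, and the straightedge still on the edge.
- I did not measure the pad's pressing force.
- About 6.6 N of sideways force along the lever arm and 6 N vertically remained at the gripper.
- The knob followed a measured radius of 113 mm instead of 110 mm, which fits a grip or pivot estimate a few millimetres off.
- I saw no contact with the other things on the bench, but I did not check each of them again at the end.

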